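# Set a vial slide on its mark with the screw play taken up

### The job

Set the vial carriage of the hand-cranked screw slide on the yellow index tab, with the play of the screw taken out: wind the crank clockwise (seen from above) until the red pointer is at least 4 mm past the yellow tab, then wind back anticlockwise until the pointer stands level with the tab, and leave the crank arm resting against the red peg. Push the crank handle round gently with shut fingertips, never with more than 20 N and never squeezing it, then push the red clamp lever fully over to lock, leaving the setting and all the glassware around undisturbed.

Things in the scene. Friction and masses are not known exactly. Their poses are not given: they have to be found in the camera images.
- slide: Screw slide screwed to the bench: aluminium base plate 150 (x) by 420 (y) by 12 thick. Origin at the centre of the plate's underside, z up. The crank stands at its -y end, the clamp lever at its +y end, the carriage travels along its y axis between them; white rule bar along the +x side. Rails and end block reach 42 mm high, carriage and its vial 80 mm.
- pointer (a point): Top of the red pointer (4 mm wide along the slide's y) on the carriage's +x side, 47 mm above the bench. The screw moves it 4.0 mm per rad, clockwise (from above) towards the slide's +y, away from the crank, and holds by itself. Besides the arm's play the gears have unseen play of unknown size. It starts 11 to 20 mm short of the index; hard stop 27 mm from its start, 7 to 16 mm past the index.
- index: Yellow index tab clipped on the rule bar, fixed; its y axis is the slide's y. Its origin lies at the wanted y of the pointer, on the slide's centre line, at bench height: the pointer is on the mark when its y in this frame is zero.
- index_mark (a point): Top centre of the yellow tab (4 mm wide along y), 16 mm to the +x side of the pointer's line, 48 mm above the bench.
- crank_axis (a point): Point on the vertical axis of the crank, top of its hub, 76 mm above the bench; 150 mm from the slide's origin towards its -y.
- crank: The steel crank with its handle. Origin on the vertical crank axis, 64 mm above the bench; its x axis points along the arm to the handle. Arm top 73 mm, pegs up to 77 mm above the bench: fingertips have room beside the handle above that.
- handle_top (a point): Centre of the flat top of the crank's upright black handle, 125 mm above the bench: a thin spinning sleeve 18 mm in diameter, 50 tall, 45 mm from the axis. Push it round, do not grip it (a grip exceeds 20 N). Starts on the slide's -x side of the axis, within 0.9 rad. About 1 N moves the arm in its play, 2.5 N the disc in the gear play, 6 N turns the screw.
- crank_mid (a point): Point on the middle line of the 14 mm wide steel crank arm, 28 mm from the axis. The arm plays freely by 0.9 rad between a red and a black peg on the brass drive disc below it: it drives the disc only when it bears on a peg, the black one when wound clockwise, the red one when wound anticlockwise.
- red_peg (a point): Red peg (8 mm diameter) on the brass drive disc, 28 mm from the axis, the same height as crank_mid. Centre distance to crank_mid: 11 mm when the arm rests against it, 33 mm when the arm rests against the black peg.
- clamp (a joint): Clamp lever at the +y end of the slide, 60 mm long, on a small block: 0 = open (leans to the slide's -x), 1.0 = locked (leans to +x, at its stop), rad. Stays where it is left; a push of 1 to 2 N towards the slide's +x near the tip moves it.
- clamp_tip (a point): Centre of the red ball (26 mm diameter) at the lever's end: 87 mm above the bench when open; 57 mm farther along the slide's +x, at the same height, when locked. The pivot stands 34 mm above the bench, midway below.
- vial: Small loose capped amber vial, 22 mm diameter, 45 tall, standing on the slide's base plate at its +x, +y corner. Origin under its centre. Leave alone.
- amber_jar: Small amber jar with black cap, 44 mm diameter, 60 tall, loose bystander.
- reagent: Glass bottle with blue cap, 68 mm diameter, 150 tall, loose bystander.
- beaker: Glass beaker, 72 mm diameter, 90 tall, loose bystander.
- stopper: Rubber stopper, 30 mm diameter, 28 tall, loose bystander.
- spatula: Lab spatula 180 mm long lying flat, loose bystander.
- ball_dish: White ceramic bowl, 110 mm diameter, 35 tall, loose bystander.

How it is judged (in metres and radians):
On the way, in this order (a step that is already met when the one before it is completed fails the run):
1. the carriage is overshot: pointer at least 4 mm past the yellow index, clamp still open (y of pointer in the frame of index above 0.004 m and value of joint clamp below 0.3 rad), for 0.1 s.
2. wound back onto the index (within 2 mm) with the crank arm against the red peg (centres under 14 mm apart), clamp still open (y of pointer in the frame of index between -0.002 and 0.002 m and distance between crank_mid and red_peg below 0.014 m and value of joint clamp below 0.3 rad), for 0.2 s.
At the end, for the whole second after the job is handed in: The pointer stands within 2 mm of the yellow index along the slide, the crank arm rests against the red peg (centres less than 14 mm apart), and the clamp lever is locked (above 0.9 rad) (y of pointer in the frame of index between -0.002 and 0.002 m and distance between crank_mid and red_peg below 0.014 m and value of joint clamp above 0.9 rad); the robot touches nothing.
It fails at once if the crank is pushed or squeezed with more than 20 N (contact force between the fingers and crank above 20 N).
It fails at once if a bystander is pushed more than 20 mm (distance of any of vial, amber_jar, reagent, beaker, stopper, spatula, ball_dish from where it was at the start of the episode above 0.02 m).
It fails at once if a bystander is tipped over (angle between any of vial, amber_jar, reagent, beaker, stopper, ball_dish's own z axis and vertical above 0.5 rad).
It also fails if it takes over 72 s, if anything falls off the work surface, if the arm or the gripper's body presses on something with over 40 N, if the wrist force passes 120 N, or if a joint passes its speed limit or range.

### The arm

A 6-joint arm with a two-finger parallel gripper is mounted at the origin on the work surface. World frame = base frame: x ahead of the robot, y to its left, z up, the work surface at z = 0. Lengths are in mm, angles in rad, forces in N, time in s.
With the tool pointing down it reaches from about 400 to 825 mm from the base axis. Payload 7 kg.
Tool frame: the origin (TCP) lies midway between the tips of the shut fingers; the grasp point (between the pads) lies 19 mm behind it; x points along the fingers, y is the direction in which the jaws open and shut, and the axes are right-handed (so a half turn about x gives the same grasp; the last joint's range is limited). The gripper opens to 85 mm and grips with 20 to 120 N. Pads are 22 mm wide; open, the fingers measure 114 mm over their backs; the gripper's body (76 mm by 85 mm) begins 54 mm behind the grasp point. The pads swing forward as they close: fully open they stand 13 mm farther back than shut.
Start: joints at [1.45, 0.359, 0.012, 0, -1.224, -0.288], TCP at [268.324, 619.352, 231.302] pointing down, gripper open.
Joint ranges: [-3.07, 3.07], [-1.43, 2.12], [-1.02, 1.25], [-3.03, 1.67], [-3.05, -0], [-3.03, 3.03]. Speed limits (rad/s): [2.39, 2.39, 3.01, 3.14, 3.14, 3.14].

### API

Orientations are given as a rotation vector (axis times angle).
In Python, from plant import manip, hand, eyes, job_done gives the robot as it stands. Calls block until the motion is done:
- manip.movep(position, orientation): joint-space move of the TCP to a pose.
- manip.move_l(position, frame=None, speed=150, f_stop=None): straight line of the TCP; frame=None keeps the orientation; speed is the mean speed in mm/s. With f_stop (N) it stops when the force on the tool has changed by that much, and returns True; else False.
- manip.set_joints(angles): joint-space move.
- hand.command_gripper(opening, grip_force=None): finger opening in mm; grip_force is the grip in N (None keeps the last); returns when the fingers have stopped.
- manip.sleep(seconds).
- manip.solve_ik(position, orientation): joint angles nearest the present ones, or None.
- eyes.grab_frame(name): name is "side" or "top" or "wrist"; returns a dict with "frame" (400x640x3 uint8, blue, green, red), "fx", "fy", "cx", "cy" (pixels), "distortion" ([k1, k2, p1, p2, k3] as OpenCV has them; the pictures are not rectified), "rvec" (rotation vector, rad) and "tvec" (3), from world to camera coordinates, as OpenCV has them. Camera axes: x right, y down, z forward; pixel columns grow to the right and rows downward; lengths in mm; the calibration is good to about 2 mm. A picture is of the moment at which its call begins. There is no depth.
A pose or a line that the arm cannot do raises manip.MotionError and nothing moves.
- job_done(): hands the job in, once; it reports no verdict.
Trained networks look in the newest picture that a camera, given by its name, has taken for a name from the list of things; names that differ only in an ending like _2 or _b are one class to them, and where a whole thing is asked for, a point or a joint stands for the part that bears it (a point fixed in the world has none). Each returns a list of dicts, best first, with "p" (0 to 1); they miss things now and then, are a little off and sometimes report something else, mostly with a low value. They report only what shows in the picture. A call takes as long as a camera call.
- eyes.spot_in(camera, label): "position" ([x, y, z] in mm, in world coordinates, good to about 4 mm: the middle of the surface that is visible of it).
- eyes.landmark_of(camera, label): "position" ([x, y, z] in mm, in world coordinates, good to about 4 mm: a listed point, or the origin of a listed thing).
Readings, each from a call of its own:
- manip.current_time_s(): time.
- manip.current_joint_pos(): joint angles.
- manip.current_joint_vel(): joint speeds.
- manip.current_effort(): joint torques, N m.
- manip.current_tcp_pos(): TCP position.
- manip.current_ee_rot(): TCP orientation.
- manip.current_wrist_force(): force on the tool from outside, world axes, zero at the start.
- manip.current_ft_torque(): the same for the moment, N m.
- manip.current_gripper_width(): finger opening in mm.
Only numpy, scipy, OpenCV 4.12 (cv2) and the standard library are available. Lean on these libraries where they do the work, as an engineer would, in place of code of your own. Each camera call takes 0.05 s, during which the arm holds its last target. There are 200 camera calls.

## Working session

There is one attempt and no reset: what is moved stays moved. The work goes in short steps, each a Python script; the robot and the scene stay as the last script left them, time stands still between calls to the robot, and variables do not carry over. Pictures are saved under pics/ and viewed, about 8 in all and at most 12, crops included, and the job is handed in when it is done.

```bash
mkdir -p pics; ls; python3 - <<'E'
from plant import manip, hand, eyes
import cv2, numpy as np
for c in ["top","side","wrist"]:
    f=eyes.grab_frame(c); cv2.imwrite(f"pics/a_{c}.png",f["frame"])
    print(c,f["fx"],np.round(f["rvec"],3),np.round(f["tvec"],1), f["distortion"])
    for l in ["index_mark","pointer","crank_axis","handle_top","crank_mid","red_peg","clamp_tip","slide","vial","amber_jar","reagent","beaker","stopper","spatula","ball_dish"]:
        r=eyes.landmark_of(c,l)
        if r: print(l,[(np.round(q["position"]).tolist(),round(q["p"],2)) for q in r[:2]])
print(manip.current_time_s(),manip.current_ee_rot())
E
```

```text
pics
top 400.2464366332182 [ 2.187 -2.127  0.166] [ -47.9  582.1 1378.3] [-0.03427426  0.          0.          0.          0.        ]
index_mark [([492.0, -173.0, 69.0], 0.32)]
pointer [([575.0, -67.0, 48.0], 0.62)]
crank_axis [([517.0, -191.0, 76.0], 0.62)]
handle_top [([555.0, -416.0, 2.0], 0.46), ([476.0, -164.0, 124.0], 0.37)]
crank_mid [([492.0, -174.0, 70.0], 0.52)]
red_peg [([496.0, -206.0, 71.0], 0.71), ([491.0, -175.0, 69.0], 0.51)]
clamp_tip [([483.0, 116.0, 90.0], 0.43)]
slide [([522.0, -44.0, -1.0], 0.9)]
vial [([593.0, 140.0, 11.0], 0.61)]
amber_jar [([776.0, -63.0, 1.0], 0.58)]
reagent [([598.0, 337.0, -1.0], 0.82), ([777.0, -63.0, -1.0], 0.41)]
beaker [([551.0, -415.0, 2.0], 0.66)]
stopper [([773.0, 53.0, 3.0], 0.52)]
spatula [([756.0, -262.0, -1.0], 0.64)]
ball_dish [([408.0, 406.0, -1.0], 0.67)]
side 386.35181188523393 [ 0.195 -2.675  1.48 ] [ 580.2  124.  1053.1] [-0.01693613  0.          0.          0.          0.        ]
index_mark [([475.0, -168.0, 129.0], 0.28)]
pointer [([572.0, -74.0, 47.0], 0.84)]
crank_axis [([516.0, -192.0, 74.0], 0.5)]
handle_top [([478.0, -169.0, 125.0], 0.43)]
crank_mid [([493.0, -175.0, 68.0], 0.75)]
red_peg [([494.0, -209.0, 71.0], 0.7), ([772.0, 60.0, 3.0], 0.6)]
clamp_tip [([492.0, 114.0, 84.0], 0.59)]
slide [([523.0, -41.0, 4.0], 0.76)]
vial [([589.0, 138.0, 10.0], 0.57), ([574.0, -71.0, 44.0], 0.33)]
amber_jar [([774.0, -62.0, -1.0], 0.6)]
reagent [([515.0, -192.0, 78.0], 0.74), ([603.0, 334.0, -6.0], 0.61)]
beaker [([549.0, -412.0, 3.0], 0.62)]
stopper [([770.0, 54.0, 3.0], 0.44)]
spatula [([753.0, -259.0, 2.0], 0.91), ([405.0, 410.0, 3.0], 0.39)]
ball_dish [([407.0, 409.0, 2.0], 0.77)]
wrist 326.1115681508473 [-1.623  2.469  0.374] [675.4 -37.4 379.3] [-0.0356466  0.         0.         0.         0.       ]
2.4 [-1.99638843  0.41374175  1.99641998]
```

```bash
cat > h.py <<'E'
import cv2, numpy as np
def proj(f,P):
    K=np.array([[f["fx"],0,f["cx"]],[0,f["fy"],f["cy"]],[0,0,1.]])
    return cv2.projectPoints(np.array(P,float).reshape(-1,1,3),np.array(f["rvec"]),np.array(f["tvec"]),K,np.array(f["distortion"]))[0][:,0]
def ray(f,uv,z):
    K=np.array([[f["fx"],0,f["cx"]],[0,f["fy"],f["cy"]],[0,0,1.]])
    n=cv2.undistortPoints(np.array(uv,float).reshape(-1,1,2),K,np.array(f["distortion"]))[:,0]
    R=cv2.Rodrigues(np.array(f["rvec"]))[0]
    d=np.c_[n,np.ones(len(n))]@R; o=-R.T@np.array(f["tvec"])
    return o+d*((z-o[2])/d[:,2])[:,None]
def crop(f,P,r,s,name):
    u=proj(f,[P])[0].astype(int); x,y=np.maximum(u-r,0)
    im=f["frame"][y:y+2*r[1],x:x+2*r[0]]
    cv2.imwrite(name,cv2.resize(im,None,fx=s,fy=s,interpolation=cv2.INTER_CUBIC)); print("crop origin",x,y,"scale",s)
E
python3 - <<'E'
from plant import eyes
from h import *
for c in ["top","side"]:
    f=eyes.grab_frame(c); crop(f,[525,-40,50],np.array([75,65]) if c=="top" else np.array([80,70]),5,f"pics/b_{c}.png")
    h=cv2.cvtColor(f["frame"],cv2.COLOR_BGR2HSV)
    for n,lo,hi in [("yel",(20,120,100),(35,255,255)),("red",(0,150,80),(8,255,255))]:
        m=cv2.inRange(h,lo,hi); 
        if n=="red": m|=cv2.inRange(h,(172,150,80),(180,255,255))
        _,_,st,ce=cv2.connectedComponentsWithStats(m)
        for s,q in zip(st[1:],ce[1:]):
            if s[4]>2: print(c,n,s[4],q.round(1),ray(f,[q],48)[0].round(1))
E
```

```text
crop origin 248 149 scale 5
top yel 7 [328.  195.7] [593.9 -55.6  48. ]
top yel 79 [128.8 239.7] [419.6 633.   48. ]
top red 33 [277.4 223.6] [490.5 118.6  48. ]
top red 4 [371.5 224.5] [ 496.4 -210.5   48. ]
crop origin 260 140 scale 5
side yel 16 [318.3 208.1] [591.6 -45.5  48. ]
side red 16 [355.  177.5] [ 497.2 -250.3   48. ]
side red 12 [328.5 204.7] [564.1 -68.3  48. ]
side red 71 [349.6 232.7] [490.4  63.4  48. ]
```

View pics/b_top.png

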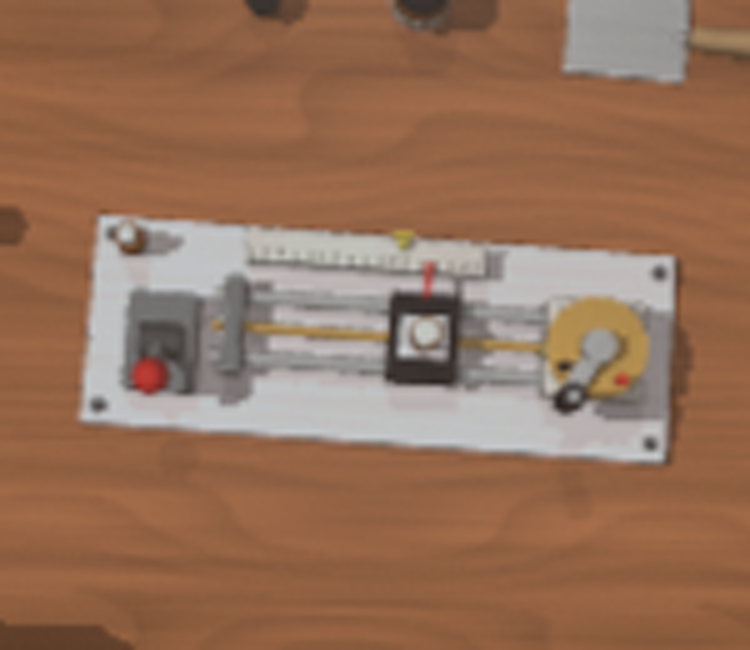

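View pics/b_side.png

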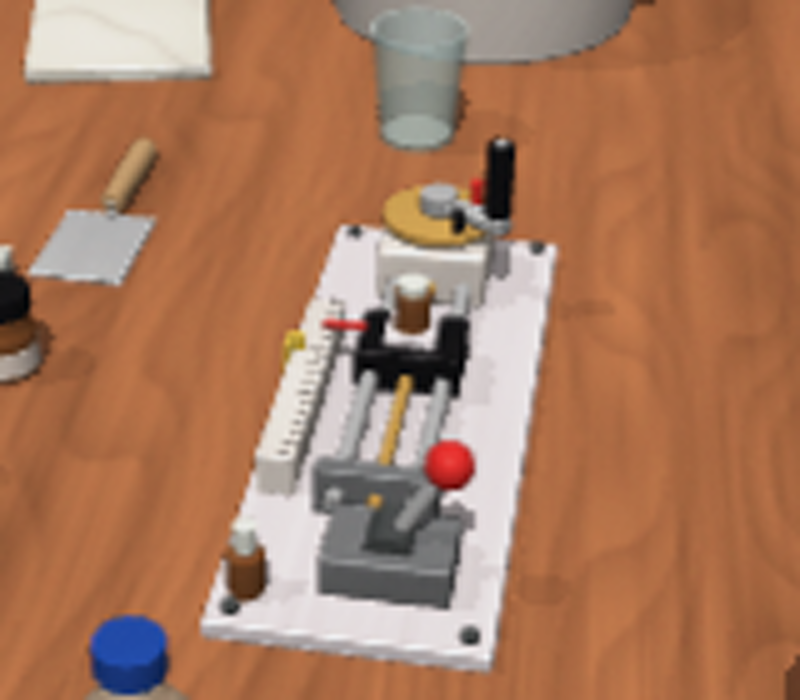

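View pics/a_top.png

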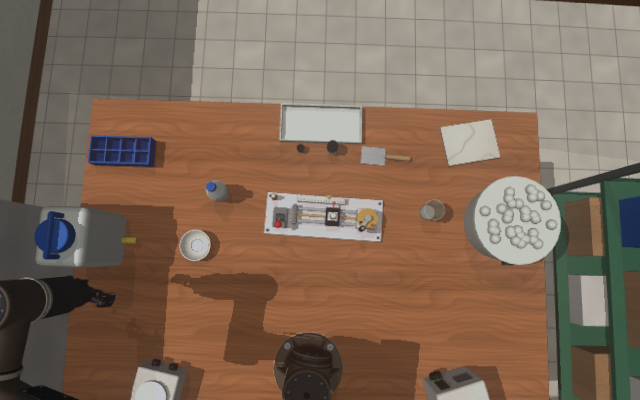

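The top view shows the plate with the crank at right (hub ≈ crop 603,345), the arm by the black peg and the red peg at (621,380). The pointer is at (430,280), right of the yellow tab at (403,240), so it is short of the index. The clamp ball at (149,375) is open. The side view agrees. Next I'll get the wrist camera geometry.

```bash
python3 - <<'E'
from plant import eyes,manip
from h import *
f=eyes.grab_frame("wrist"); R=cv2.Rodrigues(np.array(f["rvec"]))[0]; o=-R.T@np.array(f["tvec"])
T=cv2.Rodrigues(np.array(manip.current_ee_rot()))[0]; p=np.array(manip.current_tcp_pos())
print("T",T.round(3)); print("cam in tool",(T.T@(o-p)).round(1)); print("cam axes in tool",(T.T@R.T).round(3)); print(f["fy"],f["cx"],f["cy"],manip.current_time_s())
t=eyes.grab_frame("top")
# plate corners from top crop
c=np.array([[97,215],[675,257],[667,463],[80,421]])/5+[248,149]
w=ray(t,c,12); print(w.round(1))
for Rz in np.arange(-180,180,30):
    a=np.deg2rad(Rz); y=np.array([np.cos(a),np.sin(a),0]); x=np.array([0,0,-1.]); M=np.c_[x,y,np.cross(x,y)]
    q=manip.solve_ik([517,-191,92],cv2.Rodrigues(M)[0][:,0]); 
    q is not None and print(Rz,np.round(q,2),(M@(T.T@(o-p))).round(0),(M@(T.T@R.T))[:,2].round(2))
E
```

```text
T [[ 0.    -0.398 -0.918]
 [ 0.    -0.918  0.398]
 [-1.    -0.     0.   ]]
cam in tool [-142.7   -0.   -76. ]
cam axes in tool [[ 0.001 -0.296  0.955]
 [ 1.     0.001 -0.001]
 [-0.001  0.955  0.296]]
326.1115681508473 321.93463712726026 198.04131788562134 2.55
[[ 606.4  162.9   12. ]
 [ 587.8 -256.7   12. ]
 [ 438.9 -251.8   12. ]
 [ 457.4  168.4   12. ]]
-180 [ 0.    0.29 -0.44  0.   -0.84 -0.  ] [  0. -76. 143.] [ 0.    0.3  -0.96]
-150 [ 0.    0.29 -0.44  0.   -0.84  0.52] [ 38. -66. 143.] [-0.15  0.26 -0.96]
-120 [ 0.    0.29 -0.44  0.   -0.84  1.05] [ 66. -38. 143.] [-0.26  0.15 -0.96]
-90 [ 0.    0.29 -0.44  0.   -0.84  1.57] [ 76.   0. 143.] [-0.3   0.   -0.96]
-60 [ 0.    0.29 -0.44  0.   -0.84  2.09] [ 66.  38. 143.] [-0.26 -0.15 -0.96]
-30 [ 0.    0.29 -0.44  0.   -0.84  2.62] [ 38.  66. 143.] [-0.15 -0.26 -0.96]
30 [ 0.    0.29 -0.44  0.   -0.84 -2.62] [-38.  66. 143.] [ 0.15 -0.26 -0.96]
60 [ 0.    0.29 -0.44  0.   -0.84 -2.1 ] [-66.  38. 143.] [ 0.26 -0.15 -0.96]
90 [ 0.    0.29 -0.44  0.   -0.84 -1.57] [-76.  -0. 143.] [ 0.3  -0.   -0.96]
120 [ 0.    0.29 -0.44  0.   -0.84 -1.05] [-66. -38. 143.] [ 0.26  0.15 -0.96]
150 [ 0.    0.29 -0.44  0.   -0.84 -0.53] [-38. -66. 143.] [ 0.15  0.26 -0.96]
```

```bash
cat >> h.py <<'E'
from plant import manip, hand, eyes
AX=np.array([516.3,-193.]); U=np.array([.0443,.999]); V=np.array([.999,-.0443])
def down(deg):
    a=np.deg2rad(deg); y=np.array([np.cos(a),np.sin(a),0]); x=np.array([0,0,-1.]); return cv2.Rodrigues(np.c_[x,y,np.cross(x,y)])[0][:,0]
def pos(deg,z=92,r=45):
    a=np.deg2rad(deg); return [AX[0]+r*np.cos(a),AX[1]+r*np.sin(a),z]
def blobs(f,lo,hi,z,amin=3):
    h=cv2.cvtColor(f["frame"],cv2.COLOR_BGR2HSV); m=cv2.inRange(h,lo,hi)
    if lo[0]==0: m|=cv2.inRange(h,(172,lo[1],lo[2]),(180,255,255))
    _,_,st,ce=cv2.connectedComponentsWithStats(m)
    return [(s[4],q.round(1),ray(f,[q],z)[0].round(1)) for s,q in zip(st[1:],ce[1:]) if s[4]>=amin]
E
python3 - <<'E'
from h import *
hand.command_gripper(0,20)
p=pos(195,230); manip.movep(p,down(-90)); manip.move_l(pos(195),speed=120)
print(manip.current_tcp_pos(),manip.current_joint_pos(),manip.current_time_s(),manip.current_gripper_width(),manip.current_wrist_force())
f=eyes.grab_frame("wrist"); cv2.imwrite("pics/c.png",f["frame"])
print(blobs(f,(20,120,80),(35,255,255),48)); print(blobs(f,(0,150,70),(8,255,255),47))
for l in ["pointer","index_mark","handle_top","crank_mid","red_peg","crank_axis"]:
    print(l,[(np.round(q["position"]).tolist(),round(q["p"],2)) for q in eyes.landmark_of("wrist",l)[:2]])
E
```

```text
[ 473.3374     -204.71223394   92.65486387] [-2.70043882e-02  2.36046191e-01 -5.19228194e-01  2.09828366e-04
 -8.14357107e-01  1.59780152e+00] 7.65 0.24115838108745397 [ 0.49885822  0.07282688 -1.07131426]
[(np.int32(728), array([49.9, 17.6]), array([591.7, -60. ,  48. ])), (np.int32(6926), array([281. , 128.5]), array([ 532.6, -181.5,   48. ])), (np.int32(176), array([ 18.2, 137.4]), array([528.6, -26. ,  48. ])), (np.int32(25), array([305.4, 187.9]), array([ 497.8, -194.9,   48. ])), (np.int32(57), array([254.1, 196.4]), array([ 492.4, -163.9,   48. ])), (np.int32(143), array([297.7, 202.4]), array([ 488.7, -190.1,   48. ]))]
[(np.int32(355), array([82.2, 70. ]), array([565. , -72.2,  47. ])), (np.int32(279), array([324.5, 203. ]), array([ 488. , -206.3,   47. ]))]
pointer [([576.0, -67.0, 49.0], 0.81)]
index_mark [([588.0, -54.0, 46.0], 0.58)]
handle_top [([484.0, -165.0, 126.0], 0.94), ([520.0, -192.0, 74.0], 0.44)]
crank_mid [([494.0, -177.0, 68.0], 0.92)]
red_peg [([493.0, -212.0, 67.0], 0.81)]
crank_axis [([517.0, -194.0, 75.0], 0.88)]
```

View pics/c.png

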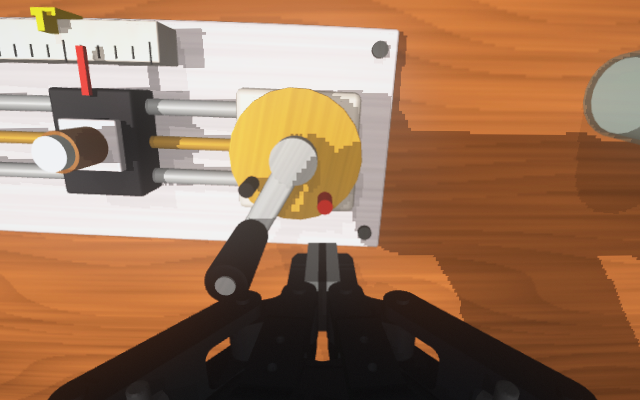

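The wrist view shows the pointer tip at about (82,47), the tab top at (43,12), the handle top at (225,286), and the arm by the black peg. The shut fingertips at (322,245) have clearance. Now winding clockwise.

```bash
cat >> h.py <<'E'
def wind(a0,a1,step=12,speed=50,f=12):
    n=int(np.ceil(abs(a1-a0)/step)); fm=0
    for a in np.linspace(a0,a1,n+1)[1:]:
        if manip.move_l(pos(a),speed=speed,f_stop=f): print("STOP at",a,manip.current_wrist_force().round(1) if hasattr(manip.current_wrist_force(),'round') else manip.current_wrist_force()); return a
        F=np.linalg.norm(np.array(manip.current_wrist_force())[:2]); fm=max(fm,F)
    print("end",a,"maxF",fm.round(1),"t",manip.current_time_s()); return a
def tcpang():
    p=manip.current_tcp_pos(); return np.rad2deg(np.arctan2(p[1]-AX[1],p[0]-AX[0])).round(1)
def look(name):
    f=eyes.grab_frame("wrist"); cv2.imwrite(f"pics/{name}.png",f["frame"])
    for n,b in (("yel",blobs(f,(24,160,60),(35,255,255),48,20)),("red",blobs(f,(0,150,70),(8,255,255),47,20))):
        for s,q,w in b: print(n,s,q,w, "ys",round(float((w[:2]-AX)@U),1))
    for l in ["pointer","index_mark","crank_mid","red_peg","handle_top"]:
        print(l,[(np.round(q["position"],1).tolist(),round(q["p"],2),"ys",round(float((np.array(q["position"])[:2]-AX)@U),1)) for q in eyes.landmark_of("wrist",l)[:1]])
E
python3 - <<'E'
from h import *
a=wind(195,60)
look("d"); print(tcpang())
E
```

```text
end 60.0 maxF 6.1 t 11.9
yel 253 [150.5 136.8] [594.  -55.4  48. ] ys 140.9
red 301 [174.9 185.4] [564.9 -65.4  47. ] ys 129.6
pointer [([579.1, -63.0, 49.9], 0.81, 'ys', 132.7)]
index_mark [([588.3, -53.1, 47.9], 0.85, 'ys', 142.9)]
crank_mid [([544.5, -174.0, 68.7], 0.67, 'ys', 20.2)]
red_peg []
handle_top [([559.5, -168.3, 125.2], 0.7, 'ys', 26.6)]
60.0
```

View pics/d.png

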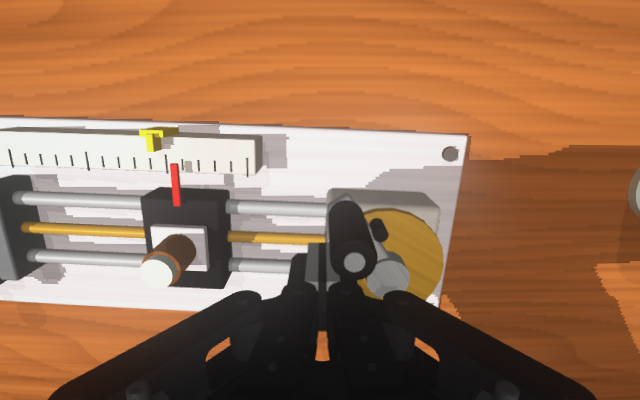

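```bash
sed -i 's/^def look(name):/def look(name,nets=True):/; s/    for l in \["pointer","index_mark","crank_mid"/    if not nets: return\n&/' h.py; cat >> h.py <<'E'
def meas(f):
    """pointer minus index along slide y (mm): top-face pixels of tab and centroid of pointer bar"""
    h=cv2.cvtColor(f["frame"],cv2.COLOR_BGR2HSV); K=lambda uv,z:(ray(f,uv,z)[:,:2]-AX)@np.c_[V,U]
    def pts(m,z,xlo,xhi):
        v,u=np.nonzero(m); w=K(np.c_[u,v],z); k=(w[:,0]>xlo)&(w[:,0]<xhi)&(w[:,1]>80)&(w[:,1]<200); return w[k]
    red=pts(cv2.inRange(h,(0,150,70),(8,255,255))|cv2.inRange(h,(172,150,70),(180,255,255)),47,30,75)
    yel=pts(cv2.inRange(h,(24,160,60),(35,255,255)),48,60,110)
    for n,w in(("red",red),("yel",yel)): print(n,len(w),"x",np.percentile(w[:,0],[2,50,98]).round(1),"y",np.percentile(w[:,1],[2,50,98]).round(1))
    top=yel[yel[:,0]>np.percentile(yel[:,0],98)-6]
    e=lambda w:(w[:,1].min()+w[:,1].max())/2
    print("tab-top y mid",e(top).round(2),"mean",top[:,1].mean().round(2),"| pointer",red[:,1].mean().round(2)," diff(mean)",(red[:,1].mean()-top[:,1].mean()).round(2))
E
python3 - <<'E'
from h import *
meas(eyes.grab_frame("wrist"))
a=wind(60,-172)
f=eyes.grab_frame("wrist"); cv2.imwrite("pics/e.png",f["frame"]); meas(f); print(tcpang())
E
```

```text
red 297 x [30.8 42.9 55.7] y [127.5 129.6 131.7]
yel 258 x [63.9 72.8 75.9] y [134.  141.4 146.8]
tab-top y mid 140.53 mean 140.6 | pointer 129.61  diff(mean) -10.99
end -172.0 maxF 7.2 t 18.9167
red 364 x [30.7 43.4 55.2] y [143.7 145.8 147.9]
yel 320 x [63.5 71.4 74.6] y [133.1 141.5 146.5]
tab-top y mid 139.86 mean 140.23 | pointer 145.79  diff(mean) 5.56
-171.9
```

View pics/e.png

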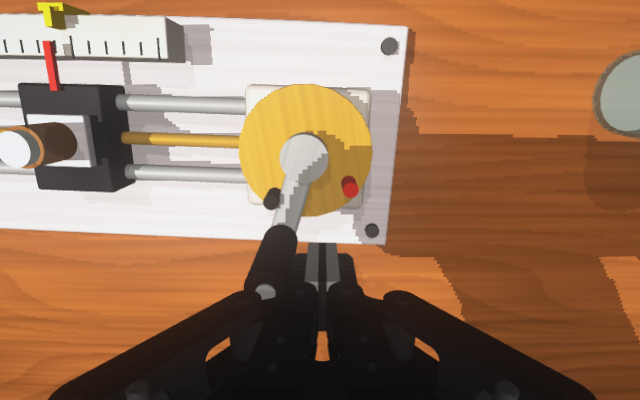

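Overshoot reads about +5.6 mm, viewed obliquely: the pointer tip at (50,42) is left of the tab stem at (50,18). I'll back off and look from overhead for an accurate reference.

```bash
python3 - <<'E'
from h import *
manip.move_l(pos(-160),speed=60); manip.move_l(pos(-160,150)); manip.move_l([558,-53,125],speed=200)
f=eyes.grab_frame("wrist"); cv2.imwrite("pics/f_full.png",f["frame"]); meas(f)
crop(f,[588,-55,48],np.array([80,70]),5,"pics/f.png"); print(manip.current_time_s())
import pickle; pickle.dump(f,open("f.pkl","wb"))
print(proj(f,[[594,-55,48],[594,-55,30]]))
E
```

```text
red 198 x [30.5 42.4 56.2] y [143.8 145.9 147.7]
yel 178 x [64.2 73.3 76.2] y [135.9 142.  148.2]
tab-top y mid 142.09 mean 142.18 | pointer 145.82  diff(mean) 3.64
crop origin 243 96 scale 5
20.9
[[323.94111839 157.91967203]
 [323.81261555 153.54363474]]
```

View pics/f.png

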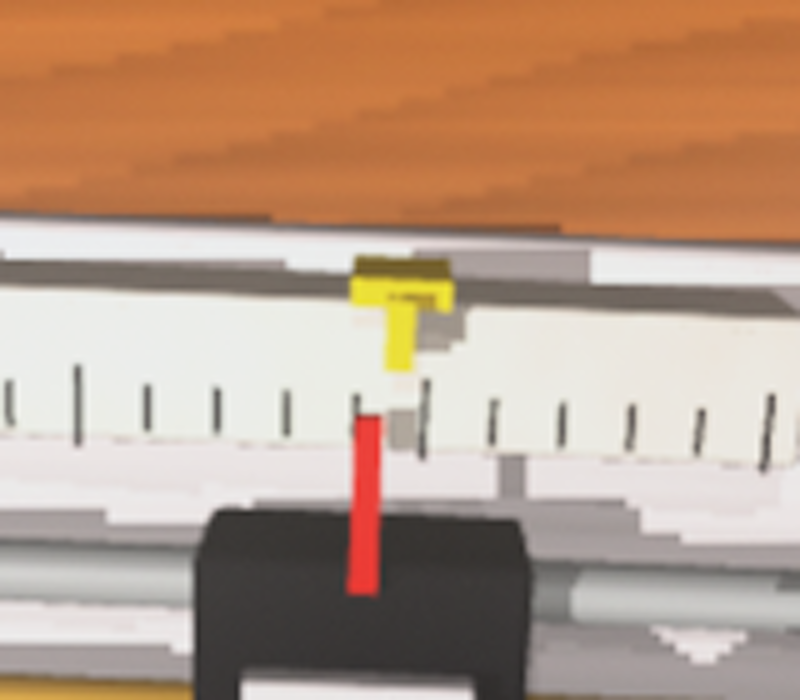

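```bash
sed -i 's/    top=yel\[.*/    top=yel[yel[:,0]<np.percentile(yel[:,0],2)+7]/' h.py; python3 - <<'E'
from h import *
import pickle; f=pickle.load(open("f.pkl","rb"))
c=np.array([[401,310],[399,368],[368.5,425],[363,585]])/5+[243,96]-.4
print(((np.r_[ray(f,c[:2],48),ray(f,c[2:],47)][:,:2]-AX)@np.c_[V,U]).round(2)); meas(f)
E
```

```text
[[ 71.69 142.09]
 [ 63.66 142.  ]
 [ 55.16 145.87]
 [ 31.48 145.73]]
red 198 x [30.5 42.4 56.2] y [143.8 145.9 147.7]
yel 178 x [64.2 73.3 76.2] y [135.9 142.  148.2]
tab-top y mid 141.81 mean 141.87 | pointer 145.82  diff(mean) 3.95
```

The overhead view gives the 4 mm tab stem at crop (400,340), ys 142.0, and the pointer at (368,425), ys 145.8. That is +3.85 mm, not enough yet. I'll wind about 1.8 mm more, check, then start back.

```bash
python3 - <<'E'
from h import *
manip.move_l(pos(-160,150),speed=200); manip.move_l(pos(-160)); wind(-160,-199)
meas(eyes.grab_frame("wrist")); manip.sleep(.2)
manip.move_l(pos(-185),speed=60); manip.move_l(pos(-185,150)); manip.move_l([558,-53,125],speed=200)
meas(eyes.grab_frame("wrist"))
for l in ["handle_top","crank_mid","red_peg"]:
  for c in ["top","side"]:
    for q in eyes.landmark_of(c,l)[:2]:
        d=np.array(q["position"])[:2]-AX; print(c,l,round(q["p"],2),np.linalg.norm(d).round(),np.rad2deg(np.arctan2(d[1],d[0])).round())
print(manip.current_time_s())
E
```

```text
end -199.0 maxF 5.0 t 23.675
red 360 x [30.4 43.  55.3] y [145.7 147.7 149.7]
yel 331 x [63.6 71.7 74.6] y [133.4 141.5 146.8]
tab-top y mid 138.9 mean 141.73 | pointer 147.67  diff(mean) 5.95
red 193 x [30.3 41.5 56.1] y [145.5 147.7 149.8]
yel 182 x [64.1 73.3 76.2] y [135.9 142.  148.3]
tab-top y mid 141.86 mean 141.92 | pointer 147.74  diff(mean) 5.82
top handle_top 0.59 50.0 146.0
side handle_top 0.62 46.0 151.0
top crank_mid 0.65 31.0 144.0
side crank_mid 0.44 31.0 143.0
top red_peg 0.92 27.0 -148.0
side red_peg 0.6 27.0 -148.0
26.1083
```

```bash
cat >> h.py <<'E'
def over():
    manip.move_l([558,-53,125],speed=200); f=eyes.grab_frame("wrist"); meas(f); return f
E
python3 - <<'E'
from h import *
manip.move_l(pos(90,150),speed=200); manip.move_l(pos(90)); wind(90,235)
manip.move_l(pos(222),speed=60); manip.move_l(pos(222,150)); over(); print(manip.current_time_s())
E
```

```text
end 235.0 maxF 5.0 t 31.55
red 192 x [30.6 41.8 55.8] y [143.6 145.7 147.6]
yel 178 x [64.3 73.3 76.2] y [135.9 142.  148.5]
tab-top y mid 141.81 mean 141.86 | pointer 145.65  diff(mean) 3.79
33.5417
```

```bash
python3 - <<'E'
from h import *
manip.move_l(pos(222,150),speed=200); manip.move_l(pos(222)); wind(222,287,speed=40); manip.sleep(.3)
manip.move_l(pos(275),speed=60); manip.move_l(pos(275,150)); f=over(); crop(f,[588,-55,48],np.array([80,70]),5,"pics/g.png"); print(manip.current_time_s())
f=eyes.grab_frame("top")
P={l:eyes.landmark_of("top",l) for l in ["crank_mid","red_peg","clamp_tip","handle_top"]}
S=eyes.grab_frame("side"); crop(S,[522,-100,60],np.array([80,70]),5,"pics/h.png")
Q={l:eyes.landmark_of("side",l) for l in P}
for l in P: print(l,[np.round(q["position"]).tolist()+[round(q["p"],2)] for q in P[l][:1]+Q[l][:1]])
E
```

```text
end 287.0 maxF 4.8 t 37.3167
red 198 x [30.2 41.5 56. ] y [139.9 142.  144.1]
yel 170 x [64.4 73.3 76. ] y [136.  141.9 148.3]
tab-top y mid 141.85 mean 141.9 | pointer 142.04  diff(mean) 0.14
crop origin 243 97 scale 5
39.6083
crop origin 263 126 scale 5
crank_mid [[529.0, -214.0, 68.0, 0.49], [772.0, 55.0, 5.0, 0.57]]
red_peg [[544.0, -203.0, 67.0, 0.55], [543.0, -205.0, 71.0, 0.79]]
clamp_tip [[550.0, -419.0, 1.0, 0.2], [489.0, 114.0, 85.0, 0.57]]
handle_top [[542.0, -222.0, 126.0, 0.47], [547.0, -226.0, 123.0, 0.48]]
```

View pics/g.png

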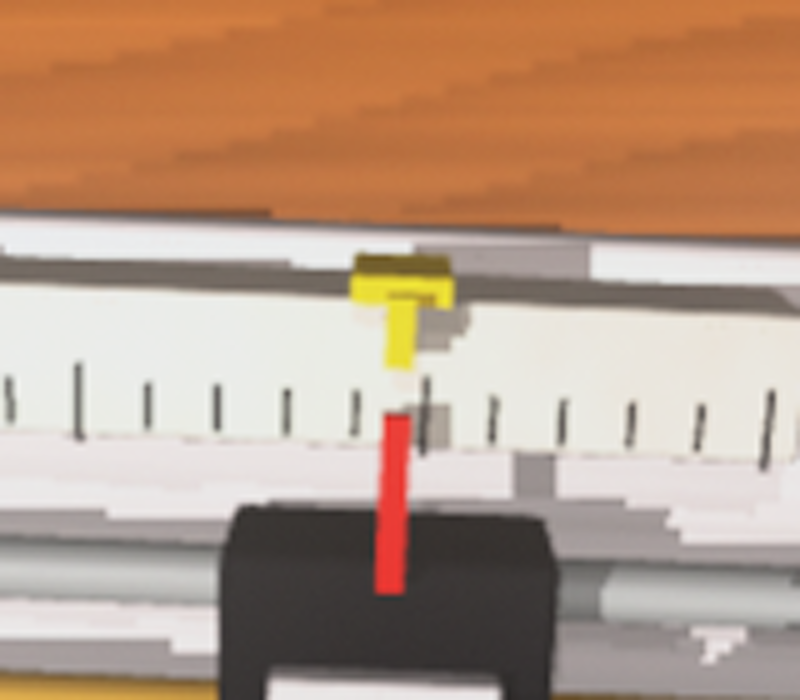

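View pics/h.png

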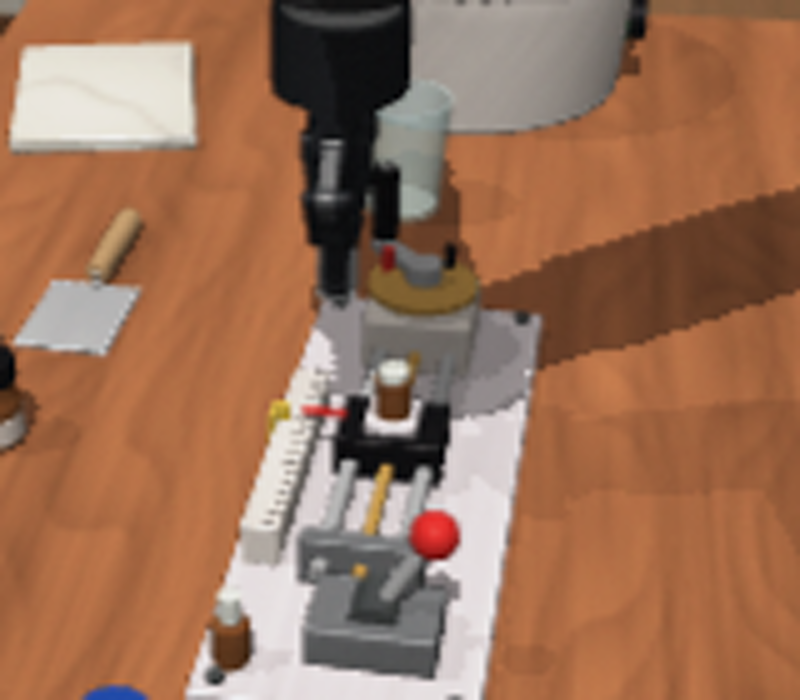

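The pointer (395,430) is in line with the tab stem (400,335), reading +0.1 mm. The side view shows the arm against the red peg at (388,258) and the clamp ball open at (435,535). Now the clamp.

```bash
python3 - <<'E'
from h import *
f=eyes.grab_frame("top"); 
b=[x for x in blobs(f,(0,150,70),(8,255,255),90,3) if x[2][1]>60]; print(b)
bs=[x for x in blobs(eyes.grab_frame("side"),(0,150,70),(8,255,255),87,10) if x[2][1]>60]; print(bs)
c=np.array([489,115.]) if not b else b[0][2][:2]
print("ball",c)
s=c-50*V
manip.move_l([*s,150],speed=200); manip.move_l([*s,82],speed=120)
hit=manip.move_l([*(c-20*V),82],speed=60,f_stop=8); print("hit1",hit)
hit=manip.move_l([*(c+42*V),82],speed=40,f_stop=8); p=manip.current_tcp_pos()
print("hit2",hit,(np.array(p[:2])-c)@V,manip.current_wrist_force(),manip.current_time_s())
S=eyes.grab_frame("side"); print(blobs(S,(0,150,70),(8,255,255),87,10)); print([ (np.round(q["position"]),q["p"]) for q in eyes.landmark_of("side","clamp_tip")[:2]])
E
```

```text
[(np.int32(9), array([279.6, 223.8]), array([487. , 107.4,  90. ]))]
[(np.int32(71), array([349.6, 232.7]), array([487.6, 116.2,  87. ]))]
ball [487.  107.4]
hit1 False
hit2 True 34.695189692152525 [-0.95746244  0.10909749  0.7453031 ] 44.025
[(np.int32(74), array([326.9, 230.2]), array([545.4, 113.9,  87. ]))]
[(array([550., 111.,  85.]), 0.47)]
```

```bash
python3 - <<'E'
from h import *
p=np.array(manip.current_tcp_pos()); q=p-np.r_[25*V,0]
manip.move_l(q,speed=100); q[2]=150; manip.move_l(q); f=over(); print(manip.current_time_s())
manip.move_l([500,0,260],speed=200)
S=eyes.grab_frame("side"); crop(S,[522,-60,60],np.array([80,75]),5,"pics/k.png")
for l in ["clamp_tip","red_peg","crank_mid","handle_top","vial"]: print(l,[(np.round(x["position"]).tolist(),round(x["p"],2)) for x in eyes.landmark_of("side",l)[:1]])
print(manip.current_time_s())
E
```

```text
red 198 x [30.6 41.5 55.8] y [139.9 142.  144.2]
yel 182 x [64.2 73.3 76.2] y [135.9 142.1 148.4]
tab-top y mid 141.99 mean 142.02 | pointer 142.04  diff(mean) 0.01
46.1917
crop origin 262 128 scale 5
clamp_tip [([551.0, 111.0, 83.0], 0.49)]
red_peg [([542.0, -206.0, 71.0], 0.73)]
crank_mid []
handle_top [([545.0, -229.0, 124.0], 0.42)]
vial [([587.0, 138.0, 14.0], 0.68)]
47.425
```

View pics/k.png

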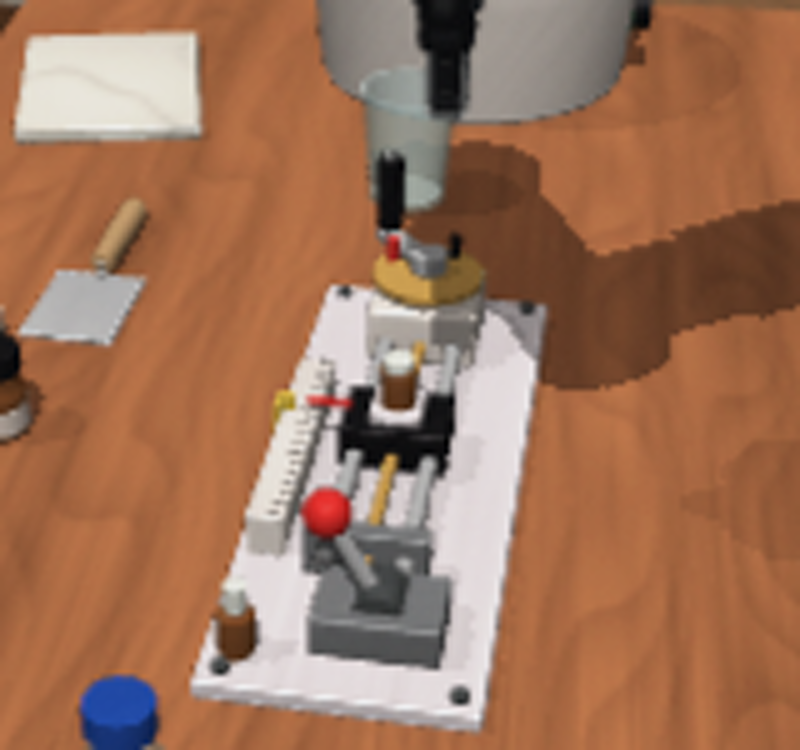

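The clamp is over (ball at 327,513), the pointer is on the tab and the vial is standing. One close look at the arm against the red peg before handing in.

```bash
python3 - <<'E'
from h import *
manip.move_l([450,-185,170],speed=200)
f=eyes.grab_frame("wrist"); crop(f,[535,-205,75],np.array([75,60]),5,"pics/m.png")
R={l:eyes.landmark_of("wrist",l) for l in ["crank_mid","red_peg"]}
a,b=[np.array(R[l][0]["position"]) if R[l] else None for l in R]; print(a,b, None if a is None or b is None else np.linalg.norm((a-b)[:2]))
r=[x for x in blobs(f,(0,150,70),(8,255,255),73,10)]; print(r,manip.current_time_s())
E
```

```text
crop origin 276 24 scale 5
[ 533.6 -211.9   71.8] [ 542.  -207.3   65.9] 9.57705591505028
[(np.int32(201), array([147.8,  44.4]), array([561.8, -66. ,  73. ])), (np.int32(121), array([349.3,  71.8]), array([ 543.3, -203.8,   73. ]))] 48.7833
```

View pics/m.png

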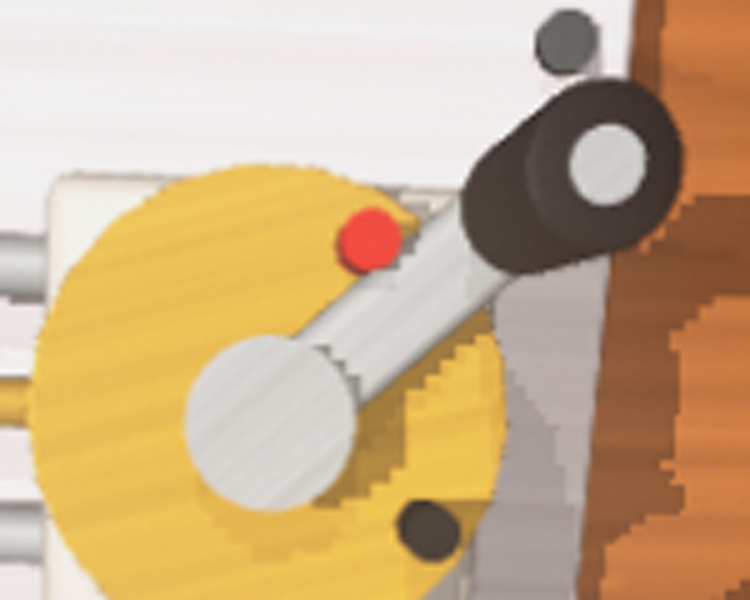

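The red peg at crop (370,240) touches the arm's edge, and the black peg at (430,530) is well clear. Handing in.

```bash
python3 -c "
from plant import job_done; print(job_done())"
```

```text
the job is handed in; nothing more can be done
None
```

The carriage is set on the yellow tab with the play taken out, the clamp is locked, and I handed the job in at about 49 s of the 72 s.

- **Overshoot:** I wound clockwise with shut fingertips to 5.8 mm past the tab. My first oblique reading of 5.6 mm disagreed with the overhead view (about 3.9 mm). I trusted the overhead view and wound on another 1.9 mm.
- **Wind-back:** I wound anticlockwise in two stages onto the tab. The sideways wrist force, sampled after each short move, never read above about 7 N.
- **Clamp:** I pushed the lever until it met its stop. The ball moved about 57 mm along the slide's +x, which matches fully locked.

Last checks:
- **Pointer:** 0.0 mm from the tab in the overhead view after clamping; the calibration is good to about 2 mm.
- **Crank arm:** seen touching the red peg. The network's centre distance was 9.6 mm against 11 mm expected, within its error.
- **Glassware:** the loose vial stood where it started. In the last side picture the other items in view (the beaker and spatula, with the amber jar and reagent bottle partly cut off) looked undisturbed. I did not re-measure the bystanders, and the stopper and bowl were not in that picture.
- **Robot:** clear of everything when I handed in.

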